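Pull the cold chamber's lid shut with the hook rod

ROBOT

A 6-joint arm with a two-finger parallel gripper is mounted at the origin on the work surface. World frame = base frame: x ahead of the robot, y to its left, z up, the work surface at z = 0. Lengths are in m, angles in rad, forces in N, time in s.
With the tool pointing down it reaches from about 0.375 to 0.975 m from the base axis. Payload 3.8 kg.
Tool frame: the origin (TCP) lies midway between the tips of the shut fingers; the grasp point (between the pads) lies 19 mm behind it; z points along the fingers, y is the line along which they close (so a half turn about z gives the same grasp; the last joint's range is limited). The gripper opens to 88 mm and grips with 3 to 60 N. Pads are 18 mm wide; open, the fingers measure 123 mm over their backs; the gripper's body (75 mm by 187 mm) begins 45 mm behind the grasp point.
Start: joints at [-1.173, 0.264, 1.604, -0, 1.274, -0.037], TCP at [0.284, -0.612, 0.239] pointing down, gripper open.
Joint ranges: [-2.63, 2.63], [-0.94, 2.18], [0.31, 2.57], [-1.31, 4.45], [0, 2.66], [-2.55, 2.55]. Speed limits (rad/s): [2.57, 2.57, 3.14, 3.14, 3.14, 3.14].

INTERFACE

Orientations are given as a rotation vector (axis times angle).
In Python, from cell import manip, inverse_kinematics, cams, order gives the robot as it stands. Calls block until the motion is done:
- manip.move_pose(position, orientation): joint-space move of the TCP to a pose.
- manip.move_linear(position, rate=0.15, rot=None): straight line of the TCP; rot=None keeps the orientation; rate is the mean speed in m/s.
- manip.set_joints(angles): joint-space move.
- manip.set_gripper(opening, force=None): finger opening in m; force is the grip in N (None keeps the last); returns when the fingers have stopped.
- manip.dwell(seconds).
- inverse_kinematics(position, orientation): joint angles nearest the present ones, or None.
- manip.state(): the state.
- cams.capture(name): name is "scene" or "top"; returns a dict with "image" (384x512x3 uint8, blue, green, red), "z_map" (384x512 float32, m along the optical axis (not along the pixel's ray), 0 where there is no reading), "intrinsics" (3x3 intrinsics, pixels), "k1" (the pictures are not rectified: a ray, as slopes to the right and down, at radius r is drawn at 1 + k1 r^2 times it, then the intrinsics apply), "position" and "orientation" of the camera in the world. Camera axes: x right, y down, z forward; pixel columns grow to the right and rows downward; lengths in m; the calibration is good to about 2 mm. A picture is of the moment at which its call begins.
A pose or a line that the arm cannot do raises manip.IKError and nothing moves.
- order.close_job(): hands the job in; it is judged then, once.
The state is a dict: "clock": time; "joint_pos": joint angles; "joint_velocities": joint speeds; "tau": joint torques, N m; "tool_pos": TCP position; "tcp_rot": TCP orientation; "contact_force": force on the tool from outside, world axes, zero at the start; "moment": the same for the moment, N m; "gripper_width": finger opening in m; "grasp_force": force on a finger pad.
Only numpy, scipy, OpenCV 4.12 (cv2) and the standard library are available. Lean on these libraries where they do the work, as an engineer would, in place of code of your own. Each camera call takes 0.05 s, during which the arm holds its last target. There are 200 camera calls.

TASK

The lid of the foil-clad cold chamber has been left standing open. Pick up the red-handled pull rod by its handle, put its hook through the red eye on the lid, and swing the lid down until it is fully shut, keeping the hook in the eye until then. Then unhook the rod and lay it flat back on the green mat; touch the chamber and its lid with nothing but the rod, and leave the blue-handled lifter, the bottle and the jar where they are.

Things in the scene. Friction and masses are not known exactly. Their poses are not given: they have to be found in the camera images.
- chamber: Insulated box clad in bright foil, open at the top, 300 (its x) x 190 (its y) x 110 mm high, walls 24 mm, fixed to the bench. Origin: centre of its underside; z up. The lid's hinge line runs along the box's x at y = +95 mm, z = 110 mm, on the side to the robot's left. Its yaw lies within about 0.2 rad of zero.
- lid (a joint): Hinge of the foil-clad lid (300 x 190 x 30 mm, 0.22 kg), in rad: 0 is fully shut on the rim, 1.57 upright, up to 1.95 leaning back; starts between 1.6 and 1.85. Slightly stiff (0.14 N m): upright, the lid stays where it is; below about 0.8 rad it sinks shut by its own weight unless the hook holds it.
- eye (a point): Centre of the red ring on the lid's free edge, at mid-length of the box. Opening 40 mm, wire 6 mm; the hole runs along the box's x at every lid angle, so a pin in it can turn. It lies 215 mm from the hinge line along the lid and 15 mm from the lid's underside plane (which holds the hinge line): with the lid shut it is at y = -120, z = 125 mm in the box's frame, beyond the lid's edge.
- pull_rod: Loose rod, 0.14-0.28 kg: red block handle 110 (x) x 24 (y) x 40 mm (z), origin at the centre of its underside. A 10 mm steel rod leaves it along +x, 20 mm above the underside, to x = 200 mm, then bends square into a straight hook pin 10 mm thick along -y, to y = -55 mm. Lies on the mat, z up, x to the robot's left (world +y) within 0.35 rad, so the pin points away from the robot.
- hook (a point): Middle of the free part of the pull rod's pin: at x = 200, y = -30, z = 20 mm in the rod's frame. Hooked means this point lies in the eye.
- mat: Green mat on the bench to the robot's right, 320 (x) x 380 (y) x 4 mm, fixed. Origin: centre of its underside. Both rods lie on it, handles about 160 mm apart, either one nearer the robot.
- lifter: Bystander on the mat: same handle as the pull rod's but blue, and a straight rod ending in a flat steel paddle, no hook. Origin: centre of the handle's underside; x along the rod. Leave it.
- bottle: Bystander: clear water bottle with blue cap and label, 64 mm across, 170 mm high, standing. Origin: centre of its underside.
- jar: Bystander: small amber jar with a white cap, 60 mm across, 90 mm high, standing. Origin: centre of its underside.

How it is judged:
By the outcome, as a careful person would: the job done as asked, in the order asked, and still so for the second after the job is handed in, with the robot touching nothing.
It also fails if it takes over 69 s, if anything falls off the work surface, if the arm or the gripper's body presses on something with over 40 N, if the wrist force passes 120 N, or if a joint passes its speed limit or range.

## Working session

There is one attempt and no reset: what is moved stays moved. The work goes in short steps, each a Python script; the robot and the scene stay as the last script left them, time stands still between calls to the robot, and variables do not carry over. Pictures are saved under pics/ and viewed, at most 10 in all, crops included, and the job is handed in when it is done.

```bash
ls; mkdir -p pics
cat > h.py <<'E'
import numpy as np, cv2
from scipy.spatial.transform import Rotation as R
from cell import manip, inverse_kinematics, cams, order
def Rm(o):
    o=np.array(o,float)
    return o if o.shape==(3,3) else (R.from_rotvec(o).as_matrix() if o.size==3 else R.from_quat(o).as_matrix())
def rays(c,uv):
    K=np.array(c["intrinsics"]);uv=np.array(uv,float).reshape(-1,2)
    d=(uv-[K[0,2],K[1,2]])/[K[0,0],K[1,1]]
    s=d.copy()
    for _ in range(20): s=d/(1+c["k1"]*(s**2).sum(1,keepdims=True))
    return np.c_[s,np.ones(len(s))]
def pts(c,uv):  # from depth
    uv=np.array(uv).reshape(-1,2).astype(int)
    z=c["z_map"][uv[:,1],uv[:,0]]
    return rays(c,uv)*z[:,None]@Rm(c["orientation"]).T+np.array(c["position"]), z
def onplane(c,uv,h):
    d=rays(c,uv)@Rm(c["orientation"]).T; p=np.array(c["position"])
    return p+d*((h-p[2])/d[:,2])[:,None]
def proj(c,P):
    q=(np.array(P).reshape(-1,3)-np.array(c["position"]))@Rm(c["orientation"])
    s=q[:,:2]/q[:,2:]; s=s*(1+c["k1"]*(s**2).sum(1,keepdims=True)); K=np.array(c["intrinsics"])
    return s*[K[0,0],K[1,1]]+[K[0,2],K[1,2]]
E
python3 - <<'E'
from h import *
import pickle
for n in("scene","top"):
    c=cams.capture(n); pickle.dump(c,open(n+".pkl","wb")); cv2.imwrite(f"pics/{n}0.png",cv2.resize(c["image"],(768,576),interpolation=cv2.INTER_CUBIC))
    print(n,c["position"],c["orientation"],c["intrinsics"],c["k1"])
s=manip.state();print(s["tool_pos"],s["tcp_rot"],s["clock"])
E
```

```text
pics
scene [ 0.99936    -0.64819941  0.91407281] [-2.30582284 -0.71921333  0.26022865] [[392.00798812   0.         255.2756973 ]
 [  0.         392.00798812 196.20863378]
 [  0.           0.           1.        ]] 0.014196343084596209
top [ 0.44195441 -0.03731947  1.14100221] [-2.15712336  2.14579961 -0.14702996] [[471.55668858   0.         253.66149557]
 [  0.         471.55668858 194.53867142]
 [  0.           0.           1.        ]] 0.06552651339163296
[ 0.28407302 -0.6116229   0.23754727] [-3.06574727e+00 -6.77179625e-01  6.18112824e-04] 0.1
```

View pics/scene0.png

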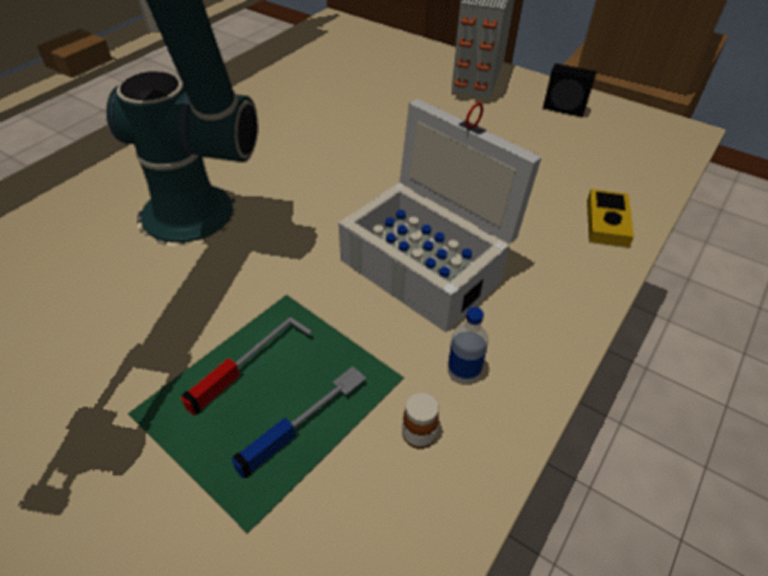

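View pics/top0.png

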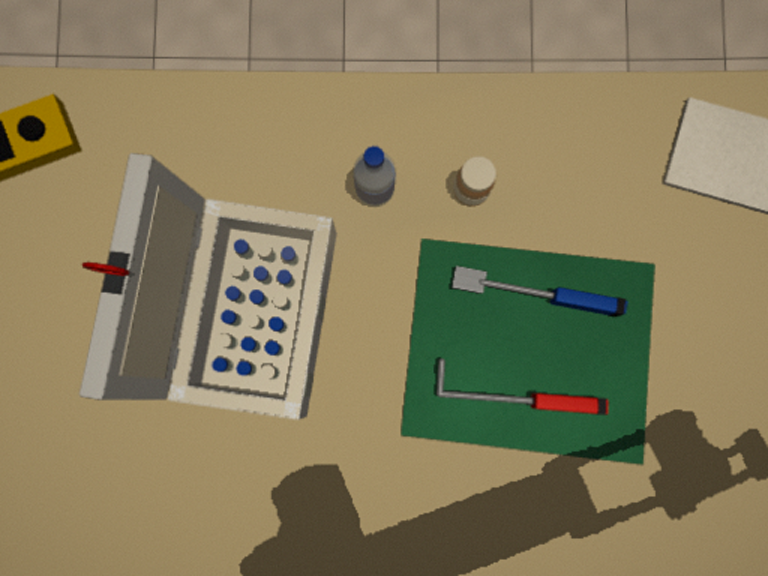

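The scene view shows the red rod nearer the robot (handle around (210,385), bend at (292,321)), with the ring at (475,115). In the top view the handle runs (534,401) to (607,406), the bend is at (441,393), the pin tip at (441,360) and the ring at about (105,268). Next I'll enlarge these areas.

Run:
```python
import pickle,cv2,numpy as np
t=pickle.load(open("top.pkl","rb"))["image"];s=pickle.load(open("scene.pkl","rb"))["image"]
def crop(im,x0,y0,w,h,k,W,H):
    c=cv2.resize(im[y0:y0+h,x0:x0+w],(w*k,h*k),interpolation=cv2.INTER_CUBIC)
    for i in range(0,w,10): cv2.putText(c,str(x0+i),(i*k,8),0,.3,(255,255,0),1); cv2.line(c,(i*k,10),(i*k,16),(255,255,0),1)
    for i in range(0,h,10): cv2.putText(c,str(y0+i),(0,i*k+4),0,.3,(0,255,255),1)
    return c
cv2.imwrite("pics/box.png",crop(t,48,95,185,190,3,0,0) if 0 else crop(t,48,95,190,190,3,0,0))
a=crop(t,280,230,132,55,6,0,0); b=crop(s,295,60,66,45,6,0,0); c=crop(s,215,120,66,45,6,0,0)
cv2.imwrite("pics/rod.png",np.vstack([a,np.hstack([b,crop(s,190,205,66,45,6,0,0)])]))
```

```text
(no output)
```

View pics/box.png

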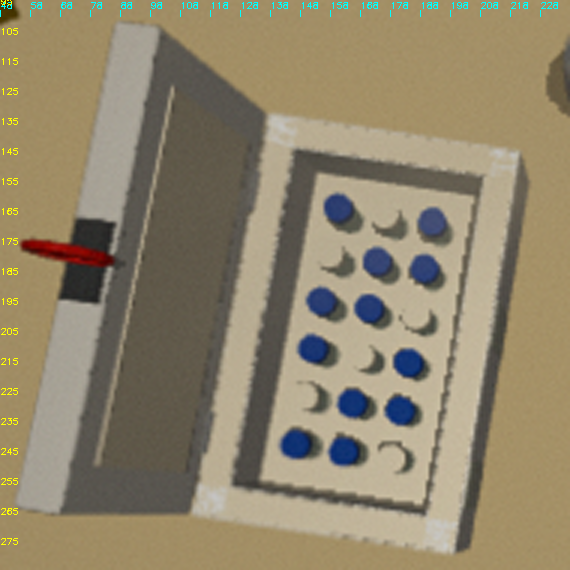

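View pics/rod.png

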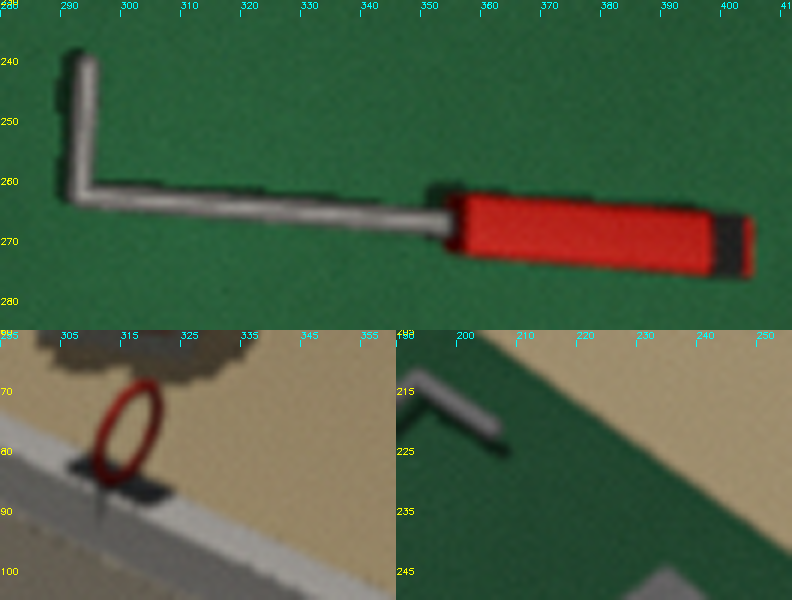

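```bash
cat > meas.py <<'E'
from h import *
import pickle
from scipy.optimize import least_squares
t=pickle.load(open("top.pkl","rb"));s=pickle.load(open("scene.pkl","rb"))
cr=lambda L,k,x0,y0:(np.array(L,float)+.5)/k-.5+[x0,y0]
rim=onplane(t,cr([(270,113),(521,153),(457,552),(190,515)],3,48,95),.11)
print(rim.round(4),[np.linalg.norm(rim[i]-rim[i-1]).round(4) for i in range(4)])
# ring triangulation
uvt=cr([(68,252)],3,48,95)[0]; uvs=cr([(128,102)],6,295,60)[0]
f=lambda p:np.r_[proj(t,p)[0]-uvt,proj(s,p)[0]-uvs]
e=least_squares(f,[.5,.3,.35]);E=e.x;print("eye",E,e.fun)
# box fit: centre = mean rim, yaw
v=(rim[0]-rim[3])+(rim[1]-rim[2]); w=(rim[0]-rim[1])+(rim[3]-rim[2])
print("yaw",np.arctan2(v[1],v[0]),np.arctan2(-w[0],w[1]))
yaw=(np.arctan2(v[1],v[0])+np.arctan2(-w[0],w[1]))/2
C=rim.mean(0)
B=R.from_euler("z",yaw).as_matrix()
print("C",C,"eye in box",B.T@(E-[C[0],C[1],0]))
H=onplane(t,cr([(608,235),(466,223),(751,246)],6,280,230),.044);
P=onplane(t,cr([(82,195),(86,55)],6,280,230),.024)
print("handle",H.round(4),np.linalg.norm(H[2]-H[1]),"bend,tip",P.round(4),np.linalg.norm(P[0]-P[1]))
d=P[0]-H[0];print("rod yaw",np.arctan2(d[1],d[0]),np.linalg.norm(d[:2]))
print("bottle",onplane(t,[(374/1.5,157/1.5)],.17),"jar",onplane(t,[(478/1.5,171/1.5)],.09))
m=cv2.inRange(t["image"],(0,0,120),(70,70,255));m[:, :300]=0
v_,u_=np.nonzero(m);p,z=pts(t,np.c_[u_,v_]);print("depth handle z",np.median(p[:,2]),p.mean(0))
E
python3 meas.py
```

```text
[[0.7217 0.2223 0.11  ]
 [0.6927 0.0351 0.11  ]
 [0.3998 0.0766 0.11  ]
 [0.4257 0.2675 0.11  ]] [np.float64(0.2995), np.float64(0.1894), np.float64(0.2958), np.float64(0.1927)]
eye [0.5805542  0.28195753 0.32383627] [-0.32910912 -0.482209   -0.93269526  0.2475417 ]
yaw -0.1462382438805995 -0.14425914226205483
C [0.55994182 0.15037702 0.11      ] eye in box [0.00135056 0.13317835 0.32383627]
handle [[ 0.4222 -0.3294  0.044 ]
 [ 0.4261 -0.2758  0.044 ]
 [ 0.4186 -0.3831  0.044 ]] 0.10751717804739815 bend,tip [[ 0.4354 -0.1313  0.024 ]
 [ 0.4898 -0.1332  0.024 ]] 0.05440296740372543
rod yaw 1.5040838091078794 0.1986046320810588
bottle [[ 0.76758135 -0.02748505  0.17      ]] jar [[ 0.77292549 -0.18602419  0.09      ]]
depth handle z 0.043535465519987104 [ 0.42212728 -0.32233076  0.04843456]
```

```bash
cat >> h.py <<'E'
# rod grasp: rod-frame point (gx,0,gz) sits at the TCP; k=+1/-1: tool y along +/- rod y
GX,GZ=.015,.006
def toolR(yaw,k=1,pitch=0):
    Rr=R.from_euler("z",yaw).as_matrix()
    y=k*Rr[:,1]; z=np.array([0,0,-1.]); return R.from_matrix(np.c_[np.cross(y,z),y,z]).as_rotvec()
def tcp_for_rod(point_world,point_rod,yaw):
    return np.array(point_world)+R.from_euler("z",yaw).as_matrix()@(np.array([GX,0,GZ])-np.array(point_rod))
HOOK=np.array([.2,-.03,.02])
BC=np.array([.5599,.1504]);BYAW=-.1452;BR=R.from_euler("z",BYAW).as_matrix()
def eye(th,x=.001):
    a=th+np.arctan2(.015,.215);r=np.hypot(.215,.015)
    return np.r_[BC,0]+BR@np.array([x,.095-r*np.cos(a),.11+r*np.sin(a)])
RYAW=1.504; ROD0=np.array([.4219,-.3300,.004])
E
python3 - <<'E'
from h import *
print(eye(1.677))
K=None
for k in(1,-1):
    qs=[]
    for p,yw in((ROD0+[0,0,.03],RYAW),(tcp_for_rod(eye(1.677)-BR[:,0]*.09,HOOK,BYAW+np.pi/2),BYAW+np.pi/2),(tcp_for_rod(eye(0),HOOK,BYAW+np.pi/2),BYAW+np.pi/2)):
        q=inverse_kinematics(p,toolR(yw,k)); qs.append(None if q is None else np.round(q,2))
    print(k,qs)
E
```

```text
[0.58009081 0.28156521 0.32219856]
1 [array([-0.71,  0.22,  2.08, -0.  ,  0.84,  2.5 ]), None, None]
-1 [array([-0.71,  0.22,  2.08, -0.  ,  0.84, -0.64]), array([ 0.21, -0.21,  1.96, -0.  ,  1.39,  0.35]), array([-0.34,  0.07,  2.08, -0.  ,  0.99, -0.2 ])]
```

Run:
```python
from h import *
o=toolR(RYAW,-1); g=tcp_for_rod(ROD0,[0,0,0],RYAW)
manip.set_gripper(.07,40)
manip.move_pose(g+[0,0,.10],o)
manip.move_linear(g,.12)
print(manip.state()["contact_force"])
manip.set_gripper(0,45)
s=manip.state();print(s["gripper_width"],s["grasp_force"],s["contact_force"],s["tool_pos"])
manip.move_linear(g+[0,0,.20],.2)
# transit: near the eye but standing off in -x of box, 
yw=BYAW+np.pi/2
p=tcp_for_rod(eye(1.677)-BR[:,0]*.10,HOOK,yw)
manip.move_pose(p,toolR(yw,-1))
s=manip.state();print(s["clock"],s["tool_pos"],p,s["contact_force"],s["moment"],s["gripper_width"])
import pickle
ims=[]
for n in("scene","top"):
    c=cams.capture(n); pickle.dump(c,open(n+"1.pkl","wb"))
    x,y=proj(c,eye(1.677)-BR[:,0]*.05)[0].astype(int); x0=max(0,x-50);y0=max(0,y-50)
    print(n,x0,y0)
    im=c["image"][y0:y0+100,x0:x0+100]; ims.append(cv2.resize(im,None,fx=4,fy=4,interpolation=cv2.INTER_CUBIC))
h=min(i.shape[0] for i in ims); cv2.imwrite("pics/ins.png",np.hstack([i[:h] for i in ims]))
```

```text
[ 0.17362593 -0.21694066  0.10343083]
0.024011899618703217 44.99996239319444 [-0.58486757  0.66772481  0.35443264] [ 0.42284162 -0.31497341  0.01001011]
6.4 [0.42480456 0.1167031  0.30773401] [0.42469109 0.11732171 0.30819856] [-0.34380884 -0.92028578 -1.9406601 ] [-0.0467538  -0.08331106  0.01610464] 0.023335053551091594
scene 250 20
top 14 156
```

View pics/ins.png

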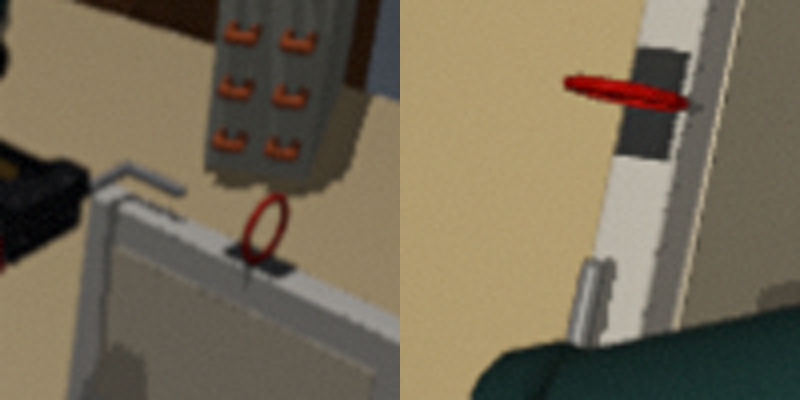

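The scene view shows the pin tip at crop (183,191) and the ring at (266,228). The top view shows the tip at (598,262) and the ring at (627,92). I'll triangulate the tip against its prediction.

Run:
```python
from h import *
import pickle
from scipy.optimize import least_squares
t=pickle.load(open("top1.pkl","rb"));s=pickle.load(open("scene1.pkl","rb"))
def tri(a,b): return least_squares(lambda p:np.r_[proj(t,p)[0]-a,proj(s,p)[0]-b],[.5,.3,.35])
cv=lambda x,y,ox,oy:((np.array([x,y])+.5)/4-.5+[ox,oy])
r=tri(cv(598-400,262,14,156),cv(183,191,250,20)); e=tri(cv(627-400,92,14,156),cv(266,228,250,20))
yw=BYAW+np.pi/2; RR=R.from_euler("z",yw).as_matrix(); st=manip.state()
tip=np.array(st["tool_pos"])+RR@(np.array([.2,-.055,.02])-[GX,0,GZ])
print("tip",r.x,r.fun.round(2),"pred",tip,"diff box",BR.T@(r.x-tip))
print("eye",e.x,e.fun.round(2),"diff box",BR.T@(e.x-eye(1.677)))
b=(np.array([125,168])+.5)/4-.5+[250,20]
print("bend scene obs",b,"pred",proj(s,np.array(st["tool_pos"])+RR@(np.array([.2,0,.02])-[GX,0,GZ])))
print("tip->eye, box frame",BR.T@(e.x-r.x))
```

```text
tip [0.50682543 0.28989158 0.32425978] [-0.47 -0.65 -1.34  0.32] pred [0.50609241 0.29160408 0.3217761 ] diff box [ 0.00097309 -0.00158842  0.00248368]
eye [0.58078213 0.2820576  0.32362631] [-0.38 -0.55 -1.06  0.28] diff box [0.00061281 0.00058723 0.00142775]
bend scene obs [280.875  61.625] pred [[279.7115053   61.53025502]]
tip->eye, box frame [ 0.07431196  0.00294928 -0.00063348]
```

```bash
cat > arc.py <<'E'
from h import *
yw=BYAW+np.pi/2; OFF=BR@np.array([0,.002,-.0005])
T=lambda p:tcp_for_rod(p,HOOK,yw)+OFF
F0=np.array(manip.state()["contact_force"])
def go(p,rate):
    manip.move_linear(T(p),rate); s=manip.state()
    f=np.array(s["contact_force"])-F0
    if np.linalg.norm(f)>12: print("FORCE",f); raise SystemExit
    return f
manip.move_linear(T(eye(1.677)-BR[:,0]*.10),.1)
print("in",go(eye(1.677),.08))
for th in np.linspace(1.677,1.2,7)[1:]: f=go(eye(th),.08)
print(th,f.round(2),manip.state()["clock"])
import pickle
ims=[]
for n in("scene","top"):
    c=cams.capture(n); pickle.dump(c,open(n+"2.pkl","wb"))
    x,y=proj(c,eye(1.2))[0].astype(int); x0=max(0,x-50);y0=max(0,y-50); print(n,x0,y0)
    ims.append(cv2.resize(c["image"][y0:y0+100,x0:x0+100],None,fx=4,fy=4,interpolation=cv2.INTER_CUBIC))
cv2.imwrite("pics/arc.png",np.hstack(ims))
E
python3 arc.py
```

```text
in [-0.31060288  0.01495312  0.02398223]
1.2 [-0.34  0.54  0.83] 10.35
scene 241 43
top 79 137
```

View pics/arc.png

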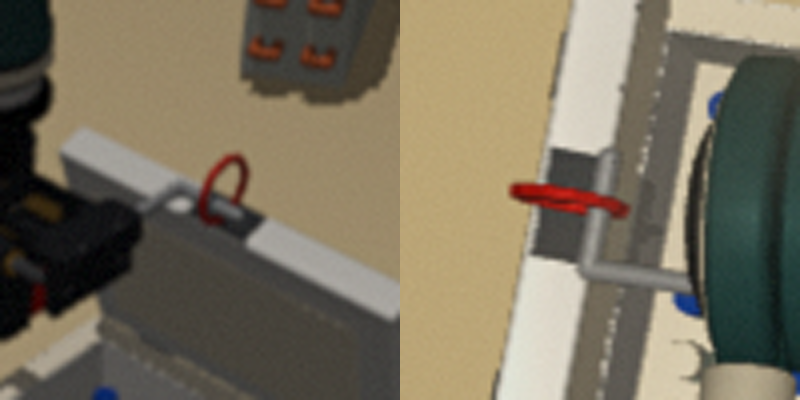

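The pin passes through the ring (top crop about (600,195), scene about (225,205)), and the lid is following. Continuing down.

```bash
sed -i '/^manip.move_linear(T(eye(1.677)/,$d' arc.py
cat > arc2.py <<'E'
from arc import *
for th in np.linspace(1.2,0,16)[1:]:
    f=go(eye(th),.07 if th>.2 else .04); print(round(th,2),f.round(1),end=" ")
manip.dwell(.5);s=manip.state();print(s["clock"])
import pickle
ims=[]
for n in("scene","top"):
    c=cams.capture(n); pickle.dump(c,open(n+"3.pkl","wb"))
    x,y=proj(c,eye(0))[0].astype(int); x0=max(0,x-60);y0=max(0,y-60); print(n,x0,y0)
    ims.append(cv2.resize(c["image"][y0:y0+120,x0:x0+130],None,fx=3,fy=3,interpolation=cv2.INTER_CUBIC))
cv2.imwrite("pics/shut.png",np.hstack(ims))
E
python3 arc2.py
```

```text
1.12 [2.1 0.2 1.5] 1.04 [-0.1  1.2  1.1] 0.96 [ 1.1 -0.4  1.7] 0.88 [0.8 0.6 2. ] 0.8 [0.5 0.4 0.9] 0.72 [ 0.5 -0.2  0.6] 0.64 [0.9 0.6 1.8] 0.56 [0.5 0.2 1.9] 0.48 [ 1.  -0.1  3. ] 0.4 [0.5 0.3 0.5] 0.32 [ 0.5 -0.2  0.3] 0.24 [-0.3 -0.9 -0. ] 0.16 [ 0.7 -1.   0.2] 0.08 [0.7 0.6 0.9] 0.0 [0.6 0.6 1.2] 17.5
scene 193 112
top 161 151
```

View pics/shut.png

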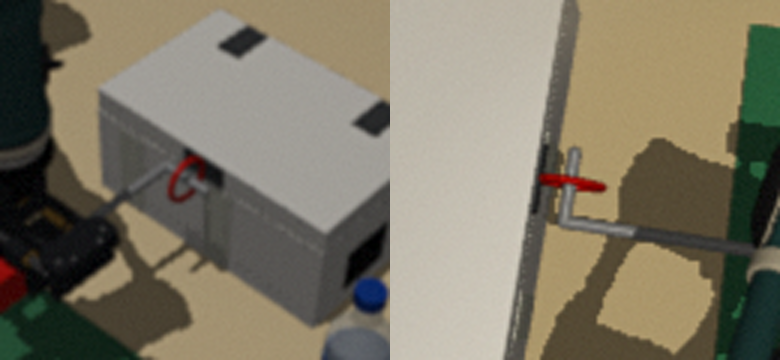

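The lid looks flat on the rim, with the pin near the ring's centre (scene crop (188,180), top crop (572,185)). I'll press down lightly to be sure it's shut, then unhook and lay the rod back.

```bash
cat > fin.py <<'E'
from arc import *
for d in np.arange(.008,.022,.002):
    f=go(eye(0)-[0,0,d],.05)
    if f[2]>4: break
print("press",d,f.round(1))
go(eye(0),.05)
print(go(eye(0)-BR[:,0]*.09,.08).round(1))
p=eye(0)-BR[:,0]*.09-BR[:,1]*.08
go(p,.15); go(p+[0,0,.1],.2)
o=toolR(RYAW,-1); g=tcp_for_rod(ROD0,[0,0,0],RYAW)
manip.move_pose(g+[0,0,.10],o)
manip.move_linear(g+[0,0,.01],.15)
for dz in(.006,.003,.001,0,-.001):
    manip.move_linear(g+[0,0,dz],.03); fz=manip.state()["contact_force"][2]-F0[2]; print(dz,round(fz,1),end=" ")
    if fz>2.5: break
manip.set_gripper(.06)
manip.move_linear(g+[0,0,.15],.15)
manip.set_joints([-1.173,0.264,1.604,0,1.274,-0.037])
manip.dwell(.5);print(manip.state()["clock"])
import pickle
ims=[]
for n in("scene","top"):
    c=cams.capture(n); pickle.dump(c,open(n+"4.pkl","wb")); ims.append(cv2.resize(c["image"],(400,300),interpolation=cv2.INTER_AREA))
cv2.imwrite("pics/end.png",np.hstack(ims))
x=c["image"]
P=[tuple(proj(c,np.r_[BC,0]+BR@np.array([a,b,.14]))[0].astype(int)) for a in(-.1,.1) for b in(-.08,.08)]
print("lid top z",pts(c,P)[0][:,2].round(4))
E
python3 fin.py
```

```text
press 0.02 [-0.6  0.1  3.3]
[-0.8  0.1  0.4]
0.006 0.4 0.003 -0.1 0.001 0.9 0 5.6 28.6083
lid top z [0.1395 0.1422 0.1388 0.14  ]
```

View pics/end.png

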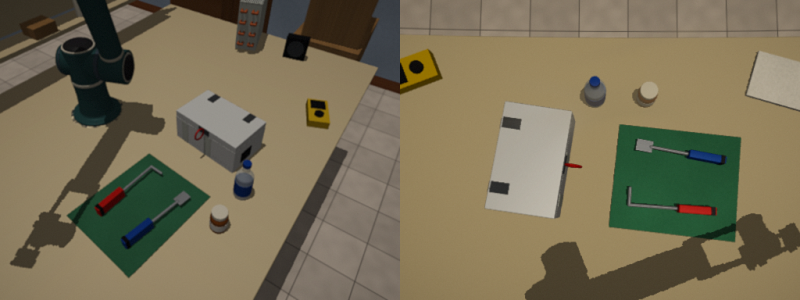

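The final pictures show the lid shut, with its top at about 0.14 m. The rod lies flat on the mat and the lifter, bottle and jar haven't moved.

```bash
python3 -c "
from h import *
print(order.close_job())"
```

```text
the job is handed in; nothing more can be done
None
```

The lid is fully shut, the rod is unhooked and lying flat back on the green mat, the lifter, bottle and jar are where they were, and the job was handed in at about 29 s of the 69 s allowed.

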